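Put three model castings back on their own display plinths

TASK

The three unpainted model buildings are standing on one another's wooden plinths. Put each in the middle of the plinth whose outline matches its base - the lighthouse on the round one, the square watchtower on the square one and the cottage on the oblong one, these two turned square with their plinths (the cottage lengthwise) - parking one upright in the middle of the empty cork mat on the way. Set them down gently, do not drop or tip any, and leave the dropper bottle, the paint jar and the tin where they stand.

Things in the scene. Friction and masses are not known exactly. Their poses are not given: they have to be found in the camera images.
- lighthouse: light grey resin model lighthouse, 84 mm tall, about 90 g, loose: round base 50 mm across and 5 mm thick, upright round shaft 30 mm across from 5 to 64 mm height (grip it here), gallery 34 mm across at 64 to 67 mm, narrower lantern and cone above. Starts upright on the oblong plinth. Origin: centre of the underside; z up along the shaft
- watchtower: light grey resin model of a square watchtower with battlements, 67 mm tall, about 110 g, loose: base 52 x 52 mm, 5 mm thick; square shaft 34 x 34 mm from 5 to 55 mm height (grip any two parallel faces), battlements flush with it to 67 mm. Starts upright on the round plinth. Origin: centre of the underside; x and y square to the faces, z up
- cottage: light grey resin model cottage with ridged roof and a chimney, about 60 mm tall, about 120 g, loose: oblong base 78 (x) x 50 (y) mm, 5 mm thick; walls 60 (x) x 34 (y) mm from 5 to 35 mm height (grip the two long walls, closing along y); roof from 35 to 53 mm, not wider than the walls, its ridge along x. Starts upright on the square plinth. Origin: centre of the underside; z up
- plinth_round: fixed round dark wood plinth, 80 mm across, 30 mm high, flat top; home of the lighthouse. Origin: centre of its underside, on the bench
- plinth_square: fixed square dark wood plinth, 80 x 80 mm, 24 mm high, flat top; home of the watchtower. Origin: centre of its underside, on the bench; x and y square to its sides
- plinth_oblong: fixed oblong dark wood plinth, 110 (x) x 66 (y) mm, 20 mm high, flat top; home of the cottage. Origin: centre of its underside, on the bench; x along its length
- mat: fixed square cork mat, 120 x 120 mm, 6 mm thick, flat, empty at the start: the parking place. Origin: centre of its underside, on the bench
- dropper: bystander: small orange dropper bottle, 27 mm across, 75 mm tall, pointed top, loose. Origin: centre of its underside
- jar: bystander: squat paint jar with black lid, 48 mm across, 45 mm tall, loose. Origin: centre of its underside
- tin: bystander: flat round bare-metal tin, 62 mm across, 28 mm tall, loose. Origin: centre of its underside
Not all that is in view belongs to the job. What is shaped like the watchtower but red is not meant.

How it is judged (in metres and radians):
On the way:
1. one of the models stands released and upright on the cork mat, its centre within 45 mm of the mat's centre (((horizontal distance between lighthouse and mat below 0.045 m and z of lighthouse in the frame of mat below 0.01 m and angle between lighthouse's own z axis and vertical below 0.1 rad and contact force between the fingers and lighthouse below 0.05 N) or (horizontal distance between watchtower and mat below 0.045 m and z of watchtower in the frame of mat below 0.01 m and angle between watchtower's own z axis and vertical below 0.1 rad and contact force between the fingers and watchtower below 0.05 N) or (horizontal distance between cottage and mat below 0.045 m and z of cottage in the frame of mat below 0.01 m and angle between cottage's own z axis and vertical below 0.1 rad and contact force between the fingers and cottage below 0.05 N))), for 0.2 s.
At the end, for the whole second after the job is handed in: Lighthouse on the round plinth, watchtower on the square, cottage on the oblong: each on the plinth top (within 4 mm), centred within 12 mm, upright within 0.1 rad, at rest; watchtower square with its plinth (any quarter turn), cottage lengthwise (either way), within 0.2 rad (horizontal distance between lighthouse and plinth_round below 0.012 m and z of lighthouse in the frame of plinth_round between 0.026 and 0.034 m and angle between each of lighthouse, watchtower, cottage's own z axis and vertical below 0.1 rad and linear speed of each of lighthouse, watchtower, cottage below 0.02 m/s and angular speed of each of lighthouse, watchtower, cottage below 0.2 rad/s and horizontal distance between watchtower and plinth_square below 0.012 m and z of watchtower in the frame of plinth_square between 0.02 and 0.028 m and (angle between the x axis of watchtower and the x axis of plinth_square, either way round below 0.2 rad or angle between the x axis of watchtower and the y axis of plinth_square, either way round below 0.2 rad) and horizontal distance between cottage and plinth_oblong below 0.012 m and z of cottage in the frame of plinth_oblong between 0.016 and 0.024 m and angle between the x axis of cottage and the x axis of plinth_oblong, either way round below 0.2 rad); the robot touches nothing.
It fails at once if the dropper bottle, paint jar or tin is pushed more than 15 mm or tipped ((distance of dropper from where it was at the start of the episode above 0.015 m or angle between dropper's own z axis and vertical above 0.5 rad) or (distance of jar from where it was at the start of the episode above 0.015 m or angle between jar's own z axis and vertical above 0.5 rad) or (distance of tin from where it was at the start of the episode above 0.015 m or angle between tin's own z axis and vertical above 0.5 rad)).
It fails at once if a model is tipped over (angle between any of lighthouse, watchtower, cottage's own z axis and vertical above 0.7 rad).
It fails at once if a model is dropped (falls free faster than 0.6 m/s, about 20 mm) ((linear speed of lighthouse above 0.6 m/s and contact force between the fingers and lighthouse below 0.05 N) or (linear speed of watchtower above 0.6 m/s and contact force between the fingers and watchtower below 0.05 N) or (linear speed of cottage above 0.6 m/s and contact force between the fingers and cottage below 0.05 N)).
It also fails if it takes over 122 s, if anything falls off the work surface, if the arm or the gripper's body presses on something with over 40 N, if the wrist force passes 120 N, or if a joint passes its speed limit or range.

ROBOT

A 6-joint arm with a two-finger parallel gripper is mounted at the origin on the work surface. World frame = base frame: x ahead of the robot, y to its left, z up, the work surface at z = 0. Lengths are in mm, angles in rad, forces in N, time in s.
With the tool pointing down it reaches from about 300 to 775 mm from the base axis. Payload 14.6 kg.
Tool frame: the origin (TCP) lies between the finger pads; the fingertips stand 8 mm ahead of it and the grasp point (between the pads) lies 11 mm behind it; x points along the fingers, y is the direction in which the jaws open and shut, and the axes are right-handed (so a half turn about x gives the same grasp; the last joint's range is limited). The gripper opens to 94 mm and grips with 3 to 60 N. Pads are 16 mm wide; open, the fingers measure 119 mm over their backs; the gripper's body (75 mm by 177 mm) begins 78 mm behind the grasp point.
Start: joints at [-1.223, 0.3, 1.521, -0, 1.321, -0.067], TCP at [221.646, -503.351, 213.446] pointing down, gripper open.
Joint ranges: [-3.03, 3.03], [-0.79, 2.21], [0.23, 2.52], [-1.04, 4.18], [0, 3.07], [-2.55, 2.55]. Speed limits (rad/s): [2.22, 2.22, 2.57, 3.14, 3.14, 3.14].

INTERFACE

Orientations are given as [roll, pitch, yaw] about the fixed x, y, z axes, in that order (R = Rz(yaw) Ry(pitch) Rx(roll)).
In Python, from cell import telemetry, camera, calibration, order gives the robot as it stands.
- The arm moves only by the shell command python3 -m handwheel 'ROWS' [FORCE]. ROWS is JSON, a list of rows, each a list of 7 numbers: the turn, a rotation vector about the tool's x, y, z as a fraction of full scale, then the shift along the tool's x, y, z as a fraction of full scale, then the opening, from 0 (shut) to 1 (fully open). A call has 1 to 12 rows; each row is the pose to reach, as a shift and turn from the pose measured when the call began, along the tool's axes at that moment, turning the shorter way round; what a row does not reach only later rows make up. Full scale, the value 1, is 300 mm for a shift and pi rad for a turn. A row lasts 1/8 s, in which the tool goes at most 62.5 mm and 10.7 degrees, less where a joint would pass 70% of its speed; a pose out of reach is approached as far as the arm can. A call with a number of a shift or a turn outside -1 to 1 is refused whole. A call with a gripper value outside its range is refused whole. The fingers move at their own pace and stop on an object; FORCE is the grip in N (left out, the last holds). Time passes only in rows, so rows that repeat a pose let the fingers close. It gives the time, the measured TCP pose, the force and the opening at its end, in the units of the state.
- telemetry.read_state(): the state, without advancing time (a new reading comes with each control period).
- camera(name): name is "scene" or "top" or "wrist"; returns the picture (400x640x3 uint8, red, green, blue); there is no depth.
- calibration(name): a dict with "fov_y" (degrees; the focal length in pixels is half the picture's height over the tangent of half this angle, whatever the lens; pixels are square), "cx", "cy" (the principal point, pixels), "k1" (the pictures are not rectified: a ray, as slopes to the right and down, at radius r is drawn at 1 + k1 r^2 times it, then the intrinsics apply), "position" and "attitude" of the camera in the world. Camera axes: x right, y down, z forward; pixel columns grow to the right and rows downward; lengths in mm; the calibration is good to about 2 mm. A picture is of the moment at which its call begins: read the wrist's pose just before it. calibration takes no time and is no camera call; for the wrist camera it gives the pose at the moment of the call.
- order.sign_off(): hands the job in, once; it reports no verdict.
The state is a dict: "clock": time; "joints": joint angles; "qd": joint speeds; "effort": joint torques, N m; "eef_pos": TCP position; "eef_rot": TCP orientation; "wrist_force": force on the tool from outside, world axes, zero at the start; "moment": the same for the moment, N m; "finger_gap": finger opening in mm.
Only numpy, scipy, OpenCV 4.12 (cv2) and the standard library are available. Lean on these libraries where they do the work, as an engineer would, in place of code of your own. Each camera call takes 0.05 s, during which the arm holds its last target.

## Working session

There is one attempt and no reset: what is moved stays moved. The work goes in short steps, Python scripts to look and compute and a shell command to move; the robot and the scene stay as the last step left them, time stands still between calls to the robot, and variables do not carry over. Pictures are saved under pics/ and viewed, and the job is handed in when it is done.

```bash
ls; mkdir -p pics; python3 - <<'E'
from cell import telemetry,camera,calibration
import cv2
print(telemetry.read_state())
for n in ["scene","top","wrist"]:
    print(n,calibration(n))
    cv2.imwrite(f"pics/{n}0.png",camera(n)[:,:,::-1])
E
```

```text
pics
{'clock': 0.0, 'joints': array([-1.22260256e+00,  3.00475599e-01,  1.52157701e+00, -1.09659501e-05,
        1.32069888e+00, -6.65920286e-02]), 'qd': array([-0.00064125,  0.00106681, -0.00138578, -0.00079891, -0.00011188,
        0.0010717 ]), 'effort': array([-3.89761717e-04, -5.31810451e+01, -3.52739954e+01,  7.07970886e-02,
        2.44578416e-02, -1.01313901e-04]), 'eef_pos': array([ 221.55918083, -503.124447  ,  212.88557849]), 'eef_rot': array([-1.62822283,  1.56963744,  1.92815834]), 'wrist_force': array([-0.5661809 , -0.34222491, -0.65712532]), 'moment': array([ 0.02795495, -0.03273428, -0.00076528]), 'finger_gap': 93.86386483771003}
scene {'fov_y': 55.47047240627959, 'cx': 311.9669214228614, 'cy': 199.5021261917769, 'k1': -0.06384026336912423, 'position': array([1182.68186513,   45.52250444,  542.42761033]), 'attitude': array([-2.24082779, -0.00625513,  1.65657749])}
top {'fov_y': 49.98927019398452, 'cx': 318.3118899872554, 'cy': 205.66459436032176, 'k1': -0.060229401867839615, 'position': array([432.31112218,  -7.46561618, 932.83960322]), 'attitude': array([-2.99340117, -0.01669945, -1.56565869])}
wrist {'fov_y': 71.74411304887538, 'cx': 319.96809711605516, 'cy': 205.70116677551317, 'k1': -0.014939878244413167, 'position': array([ 292.66468873, -471.49386485,  384.40034854]), 'attitude': array([ 2.87278803e+00,  7.00918592e-04, -1.15638482e+00])}
```

View pics/top0.png

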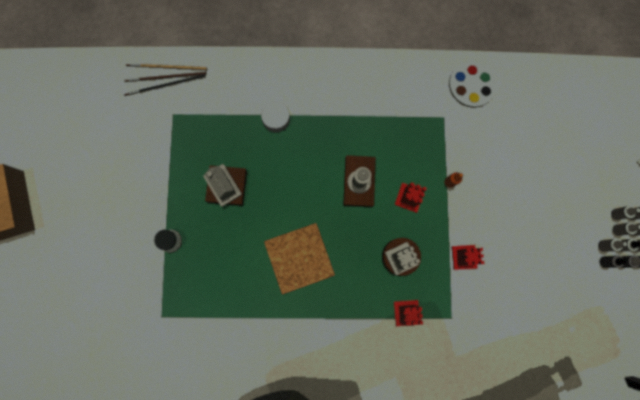

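View pics/scene0.png

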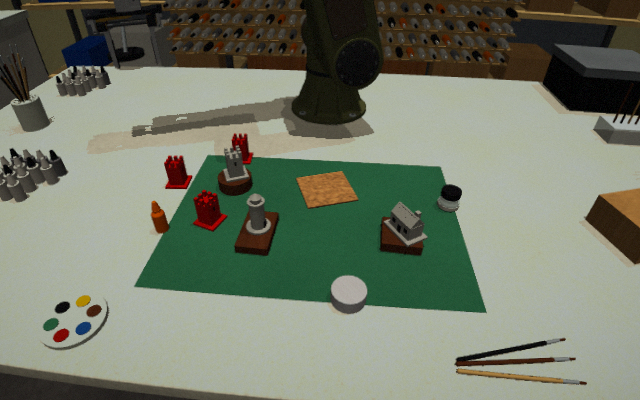

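View pics/wrist0.png

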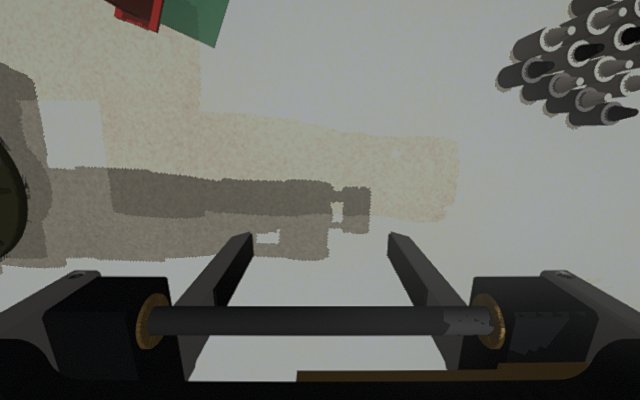

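```bash
cat > h.py <<'E'
import numpy as np,cv2
from scipy.spatial.transform import Rotation as R
def K(c,n):
    f=200/np.tan(np.radians(c['fov_y'])/2); return f
def ray(c,uv):
    uv=np.atleast_2d(uv).astype(float); f=K(c,0)
    d=np.c_[(uv[:,0]-c['cx'])/f,(uv[:,1]-c['cy'])/f]
    s=d.copy()
    for _ in range(20): s=d/(1+c['k1']*(s**2).sum(1,keepdims=True))
    v=np.c_[s,np.ones(len(s))]
    return R.from_euler('xyz',c['attitude']).apply(v)
def plane(c,uv,z):
    d=ray(c,uv);p=np.array(c['position'])
    return (p+d*((z-p[2])/d[:,2])[:,None])[:,:2]
def proj(c,P):
    q=R.from_euler('xyz',c['attitude']).inv().apply(np.atleast_2d(P)-c['position'])
    s=q[:,:2]/q[:,2:]; s=s*(1+c['k1']*(s**2).sum(1,keepdims=True))
    return s*K(c,0)+[c['cx'],c['cy']]
E
python3 - <<'E'
import cv2,numpy as np
a=cv2.imread("pics/top0.png");b=a[140:340,140:490]
g=(np.clip((b/255.)**0.6,0,1)*255).astype('uint8')
cv2.imwrite("pics/topz.png",cv2.resize(g,(800,457),interpolation=cv2.INTER_CUBIC))
for p in [(360,195),(370,165),(402,240),(240,195),(218,203),(410,262),(360,190),(300,260),(410,196),(250,230),(222,185)]:
    print(p,cv2.cvtColor(a,cv2.COLOR_BGR2HSV)[p[1],p[0]])
E
```

```text
(360, 195) [ 11 172  55]
(370, 165) [ 12 172  55]
(402, 240) [ 11 168  56]
(240, 195) [21 66 62]
(218, 203) [44 54 52]
(410, 262) [ 28  37 104]
(360, 190) [27 36 70]
(300, 260) [ 15 161 117]
(410, 196) [  1 216 124]
(250, 230) [ 70 142  72]
(222, 185) [30 39 85]
```

View pics/topz.png

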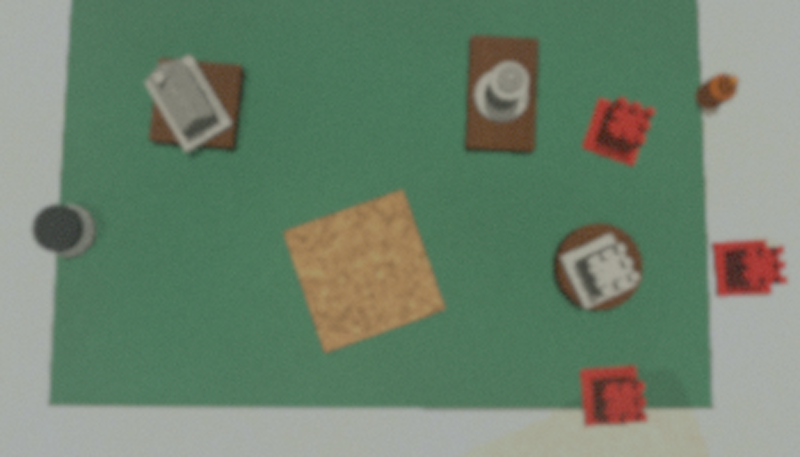

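```bash
cat >> h.py <<'E'
def state():
    from cell import telemetry
    return telemetry.read_state()
def go(x,y,z,ang=None):
    """print tool-frame shift/turn to reach TCP xyz, pointing down, jaw axis at world angle ang (deg, mod 180)"""
    s=state(); M=R.from_euler('xyz',s['eef_rot']); X,Y,Z=M.as_matrix().T
    sh=M.inv().apply(np.array([x,y,z])-s['eef_pos'])/300
    ya=np.degrees(np.arctan2(Y[1],Y[0]))
    t=ya if ang is None else ang
    d=(t-ya+90)%180-90
    best=[]
    for k in (d,d-180 if d>0 else d+180):
        a=np.radians(ya+k); Xd=np.array([0,0,-1.]);Yd=np.array([np.cos(a),np.sin(a),0]);Zd=np.cross(Xd,Yd)
        T=R.from_matrix(np.c_[Xd,Yd,Zd]); best.append((M.inv()*T).as_rotvec()/np.pi)
    print('t',round(s['clock'],2),'pos',s['eef_pos'].round(1),'jawdeg',round(ya,1),'gap',round(s['finger_gap'],1),'q6',s['joints'][5].round(2),'F',s['wrist_force'].round(1))
    print('shift',sh.round(4),'turn',best[0].round(4),'alt',best[1].round(4))
E
python3 - <<'E'
from h import *
from cell import calibration
c=calibration('top');a=cv2.imread("pics/top0.png");H=cv2.cvtColor(a,cv2.COLOR_BGR2HSV).astype(int)
h,s,v=H[...,0],H[...,1],H[...,2]
def show(n,m,box,z):
    m=m.astype('uint8');k=np.zeros_like(m);x0,y0,x1,y1=box;k[y0:y1,x0:x1]=m[y0:y1,x0:x1]
    k=cv2.morphologyEx(k,cv2.MORPH_OPEN,np.ones((3,3)))
    cs,_=cv2.findContours(k,0,1);p=np.vstack(cs)[:,0,:]
    w=plane(c,p,z).astype(np.float32);r=cv2.minAreaRect(w)
    print(n,'px',p.min(0),p.max(0),'c',np.round(r[0],1),'size',np.round(r[1],1),'ang',round(r[2],1), 'circ',[np.round(q,1) for q in cv2.minEnclosingCircle(w)])
br=(h<22)&(s>100)&(v<90)
cork=(h<25)&(s>100)&(v>90)
show('mat',cork,(255,215,345,300),6)
show('round',br,(375,230,430,285),15)
show('oblong',br,(335,145,385,215),10)
show('square',br,(200,155,255,215),12)
red=((h<8)|(h>172))&(s>180)&(v>60)
for b in [(390,175,432,215),(445,240,490,275),(385,295,430,330)]: show('red',red,b,20)
E
```

```text
mat px [265 224] [333 292] c [457.2  19.1] size [118.6 118.3] ang 19.8 circ [array([457.3,  18.8]), np.float64(80.7)]
round px [383 238] [419 274] c [ 463.3 -199.8] size [73.8 76.5] ang 70.6 circ [array([ 461.3, -200.4]), np.float64(40.1)]
oblong px [344 156] [374 205] c [ 627.2 -111.8] size [ 63.6 109.2] ang 87.3 circ [array([ 626.8, -111.8]), np.float64(61.3)]
square px [206 168] [245 204] c [614.8 180.5] size [79.5 79.7] ang 84.8 circ [array([614.2, 180.7]), np.float64(53.4)]
red px [396 184] [424 210] c [ 591.2 -221.1] size [52.3 56.2] ang 70.6 circ [array([ 591.5, -221.3]), np.float64(36.0)]
red px [453 246] [480 267] c [ 461.  -340.5] size [59.1 44.9] ang 90.0 circ [array([ 461.4, -338.4]), np.float64(33.3)]
red px [395 301] [420 324] c [ 343.9 -210.2] size [53.1 47.3] ang 89.9 circ [array([ 344.7, -208.8]), np.float64(32.4)]
```

```bash
python3 - <<'E'
from h import *
from cell import calibration
c=calibration('wrist');s=state();M=R.from_euler('xyz',s['eef_rot'])
print(M.as_matrix().round(3))
print('cam in tool',M.inv().apply(c['position']-s['eef_pos']).round(1))
d=plane(c,[320,170],50)[0]-s['eef_pos'][:2];print(d, M.inv().apply([*d,0]))
go(463-d[0],-200-d[1],230)
E
```

```text
[[-0.     0.403 -0.915]
 [ 0.001 -0.915 -0.403]
 [-1.    -0.001 -0.   ]]
cam in tool [-171.4   -0.5  -77.8]
[27.75011159 12.78692563] [ 3.17529115e-03 -5.19472725e-01 -3.05500294e+01]
t 0.15 pos [ 221.6 -503.2  213. ] jawdeg -66.2 gap 93.6 q6 -0.07 F [ 0.6 -0.2 -0.2]
shift [-0.0559 -0.599  -1.0419] turn [-0.     -0.      0.0003] alt [1.e+00 4.e-04 0.e+00]
```

```bash
python3 -m handwheel '[[0,0,0,-0.06,-0.6,-1,1],[0,0,0,-0.06,-0.6,-1,1],[0,0,0,-0.06,-0.6,-1,1],[0,0,0,-0.06,-0.6,-1,1],[0,0,0,-0.06,-0.6,-1,1],[0,0,0,-0.06,-0.6,-1,1],[0,0,0,-0.06,-0.6,-1,1],[0,0,0,-0.06,-0.6,-1,1],[0,0,0,-0.06,-0.6,-1,1],[0,0,0,-0.06,-0.6,-1,1],[0,0,0,-0.06,-0.6,-1,1]]'
cat > look.py <<'E'
import sys
from h import *
from cell import camera,calibration
import pickle
def look(name,cam='wrist'):
    s=state();c=calibration(cam);a=camera(cam)[:,:,::-1]
    cv2.imwrite(f'pics/{name}.png',a);pickle.dump((s,c),open(f'pics/{name}.pkl','wb'))
    print(s['eef_pos'].round(1),s['qd'].round(3).max())
look(sys.argv[1],*(sys.argv[2:]))
E
python3 look.py w1
```

```text
clock: 1.52
eef_pos: [423.4, -217.9, 231.2]
eef_rot: [-1.547, 1.57, 2.009]
wrist_force: [0.3, -0.4, -0.1]
finger_gap: 93.7
[ 423.4 -217.9  231.2] 0.004
```

View pics/w1.png

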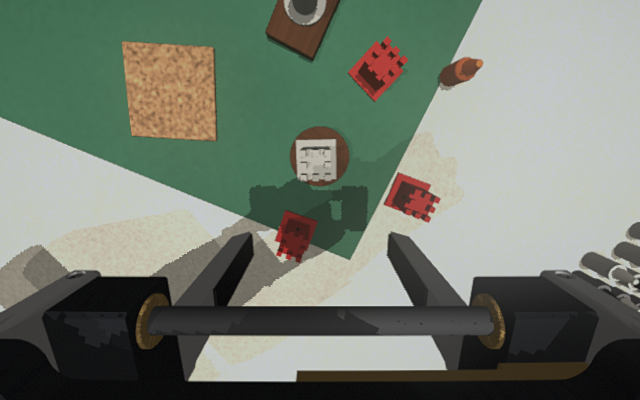

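```bash
python3 - <<'E'
import cv2
a=cv2.imread("pics/w1.png")[110:200,270:370]
cv2.imwrite("pics/w1z.png",cv2.resize(a,None,fx=6,fy=6,interpolation=cv2.INTER_CUBIC))
E
```

```text
(no output)
```

View pics/w1z.png

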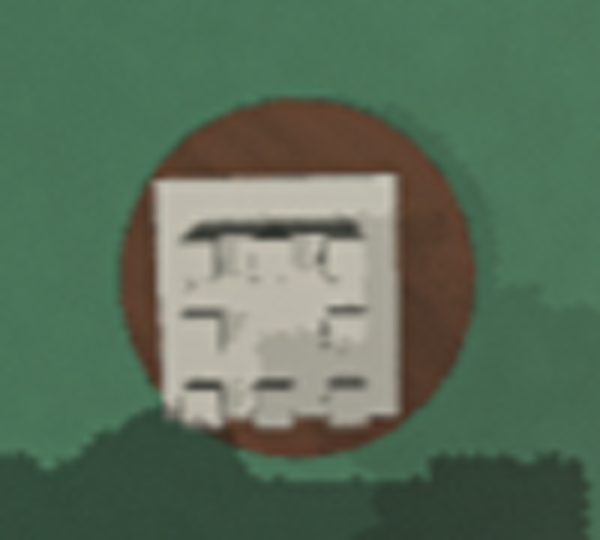

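```bash
python3 - <<'E'
from h import *
import pickle
s,c=pickle.load(open('pics/w1.pkl','rb'))
f=lambda L:np.array(L)/6+np.array([270,110])
p=plane(c,f([(152,180),(397,173),(400,415),(168,412)]),35)
print(p.round(1),p.mean(0)); 
for i in range(4):
    d=p[(i+1)%4]-p[i];print(np.linalg.norm(d).round(1),np.degrees(np.arctan2(d[1],d[0])).round(1))
q=plane(c,f([(120,275),(475,280),(300,98),(298,457)]),30);print(q.round(1),(q[0]+q[1])/2,(q[2]+q[3])/2)
t=plane(c,f([(185,235),(368,235)]),97);print(t.round(1),np.linalg.norm(t[1]-t[0]))
go(0,0,0)
E
```

```text
[[ 469.7 -162.1]
 [ 492.3 -210. ]
 [ 444.6 -232.5]
 [ 424.3 -184.7]] [ 457.69954274 -197.32285719]
52.9 -64.7
52.8 -154.7
51.9 113.0
50.7 26.4
[[ 447.5 -163.1]
 [ 478.2 -235.8]
 [ 498.2 -184.5]
 [ 425.7 -215.8]] [ 462.80879498 -199.45123727] [ 461.92797606 -200.18087425]
[[ 467.3 -175.4]
 [ 480.6 -205.7]] 33.11790283520567
t 1.57 pos [ 423.5 -217.8  231.2] jawdeg -66.3 gap 94.2 q6 0.6 F [-0.4  0.4  0.1]
shift [ 0.7716 -1.2322  0.9999] turn [-0.     -0.      0.0003] alt [1.e+00 4.e-04 0.e+00]
```

```bash
python3 -c "
from h import *
go(458,-197.5,150,-65);go(458,-197.5,55,-65)"
```

```text
t 1.57 pos [ 423.5 -217.8  231.2] jawdeg -66.3 gap 94.2 q6 0.6 F [-0.4  0.4  0.1]
shift [ 0.2707 -0.0155 -0.1327] turn [-0.007  -0.      0.0003] alt [9.93e-01 4.00e-04 0.00e+00]
t 1.57 pos [ 423.5 -217.8  231.2] jawdeg -66.3 gap 94.2 q6 0.6 F [-0.4  0.4  0.1]
shift [ 0.5873 -0.0152 -0.1327] turn [-0.007  -0.      0.0003] alt [9.93e-01 4.00e-04 0.00e+00]
```

```bash
python3 -m handwheel '[[-0.007,0,0,0.1,-0.015,-0.133,1],[-0.007,0,0,0.2,-0.015,-0.133,1],[-0.007,0,0,0.27,-0.015,-0.133,1],[-0.007,0,0,0.36,-0.015,-0.133,1],[-0.007,0,0,0.45,-0.015,-0.133,1],[-0.007,0,0,0.53,-0.015,-0.133,1],[-0.007,0,0,0.57,-0.015,-0.133,1],[-0.007,0,0,0.587,-0.015,-0.133,1],[-0.007,0,0,0.587,-0.015,-0.133,1]]'
python3 look.py w2; python3 -c "
from h import *
go(458,-197.5,55,-65)"
```

```text
clock: 2.7
eef_pos: [458.3, -197.7, 55.5]
eef_rot: [-2.15, 1.57, 1.428]
wrist_force: [-0.4, -0.4, -0.2]
finger_gap: 94.3
[ 458.3 -197.7   55.5] 0.006
t 2.75 pos [ 458.4 -197.7   55.7] jawdeg -65.0 gap 94.2 q6 0.65 F [-0.4  0.3  0.2]
shift [ 0.0024 -0.0012  0.001 ] turn [-0.     -0.0002  0.    ] alt [1.e+00 1.e-04 3.e-04]
```

View pics/w2.png

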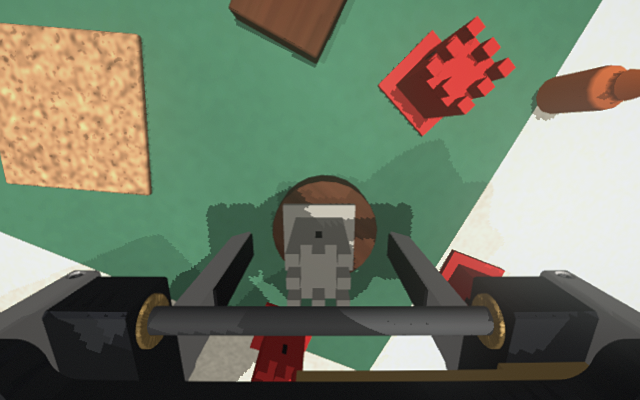

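Tower (285–355, 205–305) sits centred between the fingers. Close.

```bash
python3 -m handwheel '[[0,0,0,0,0,0,0.3],[0,0,0,0,0,0,0.3],[0,0,0,0,0,0,0.3],[0,0,0,0,0,0,0.3],[0,0,0,0,0,0,0.3],[0,0,0,0,0,0,0.3],[0,0,0,0,0,0,0.2],[0,0,0,0,0,0,0.2]]' 15
python3 -c "
from h import *
go(457.3,19,150,20);go(457.3,19,33,20)"
```

```text
clock: 3.75
eef_pos: [458.4, -197.7, 55.7]
eef_rot: [-2.815, 1.57, 0.763]
wrist_force: [0.3, 0.0, -0.5]
finger_gap: 34.2
t 3.75 pos [ 458.4 -197.7   55.7] jawdeg -65.0 gap 34.2 q6 0.65 F [ 0.3  0.  -0.5]
shift [-0.314  -0.6563 -0.302 ] turn [-4.723e-01 -2.000e-04 -1.000e-04] alt [ 5.277e-01 -1.000e-04  2.000e-04]
t 3.75 pos [ 458.4 -197.7   55.7] jawdeg -65.0 gap 34.2 q6 0.65 F [ 0.3  0.  -0.5]
shift [ 0.076  -0.6562 -0.3018] turn [-4.723e-01 -2.000e-04 -1.000e-04] alt [ 5.277e-01 -1.000e-04  2.000e-04]
```

```bash
python3 -m handwheel '[[0,0,0,-0.05,0,0,0.2],[0,0,0,-0.13,0,0,0.2],[0,0,0,-0.22,-0.03,-0.015,0.2],[0,0,0,-0.25,-0.12,-0.06,0.2],[0,0,0,-0.25,-0.25,-0.12,0.2],[0,0,0,-0.25,-0.4,-0.19,0.2],[0,0,0,-0.25,-0.53,-0.25,0.2],[0,0,0,-0.25,-0.62,-0.285,0.2],[0,0,0,-0.25,-0.656,-0.302,0.2],[0,0,0,-0.25,-0.656,-0.302,0.2],[0,0,0,-0.25,-0.656,-0.302,0.2]]'
python3 look.py w3; python3 look.py s3 scene; python3 -c "
from h import *
go(457.3,19,32,-65)"
```

```text
clock: 5.12
eef_pos: [457.5, 18.1, 130.9]
eef_rot: [-3.081, 1.57, 0.497]
wrist_force: [0.6, -0.3, -0.3]
finger_gap: 33.7
[457.5  18.1 130.9] 0.003
[457.4  18.1 130.9] 0.004
t 5.22 pos [457.4  18.1 130.8] jawdeg -65.1 gap 33.4 q6 1.09 F [ 0.1 -0.2 -1.2]
shift [ 0.3294 -0.0028 -0.0008] turn [-0.0004 -0.0002  0.0001] alt [9.996e-01 1.000e-04 2.000e-04]
```

View pics/w3.png

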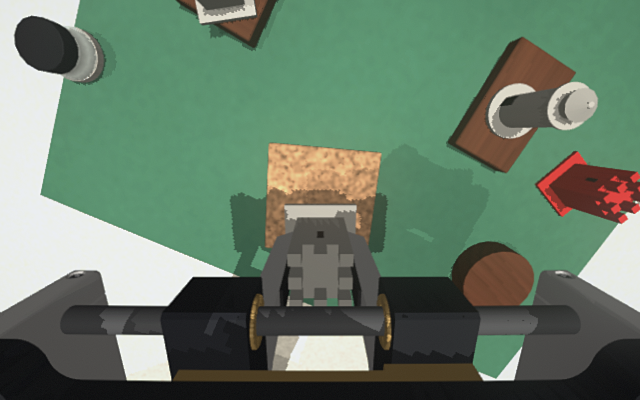

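View pics/s3.png

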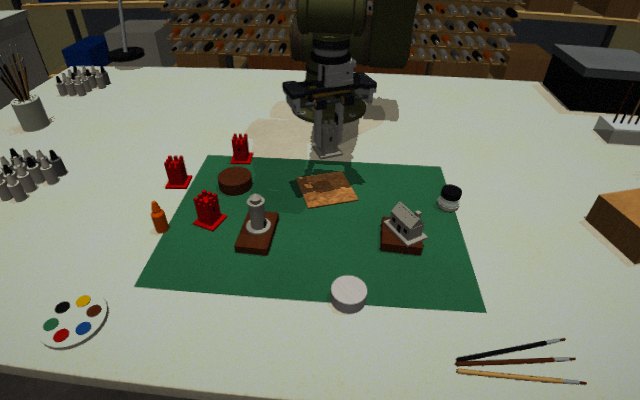

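```bash
python3 -m handwheel '[[0,0,0,0.07,-0.002,0,0.2],[0,0,0,0.15,-0.002,0,0.2],[0,0,0,0.22,-0.002,0,0.2],[0,0,0,0.27,-0.002,0,0.2],[0,0,0,0.3,-0.002,0,0.2],[0,0,0,0.315,-0.002,0,0.2],[0,0,0,0.322,-0.002,0,0.2],[0,0,0,0.327,-0.002,0,0.2],[0,0,0,0.33,-0.002,0,0.2],[0,0,0,0.33,-0.002,0,0.2]]'
```

```text
clock: 6.48
eef_pos: [457.2, 18.7, 31.9]
eef_rot: [-2.991, 1.57, 0.585]
wrist_force: [-0.3, 0.1, -0.9]
finger_gap: 34.1
```

```bash
python3 -m handwheel '[[0,0,0,0.002,0,0,0.2],[0,0,0,0.002,0,0,0.42],[0,0,0,0.002,0,0,0.5],[0,0,0,0.002,0,0,0.8],[0,0,0,0.002,0,0,1],[0,0,0,0.002,0,0,1],[0,0,0,0.002,0,0,1],[0,0,0,0.002,0,0,1]]'
python3 look.py w4; python3 -c "
from h import *
go(0,0,0)"
```

```text
clock: 7.48
eef_pos: [457.2, 18.7, 31.3]
eef_rot: [-3.003, 1.57, 0.574]
wrist_force: [0.6, 0.8, -0.3]
finger_gap: 92.2
[457.2  18.7  31.3] 0.001
t 7.53 pos [457.3  18.7  31.3] jawdeg -65.1 gap 93.2 q6 1.1 F [-0.3 -0.4  0.4]
shift [ 0.1036 -0.5859  1.4085] turn [-0.     -0.0002  0.    ] alt [1.e+00 0.e+00 3.e-04]
```

View pics/w4.png

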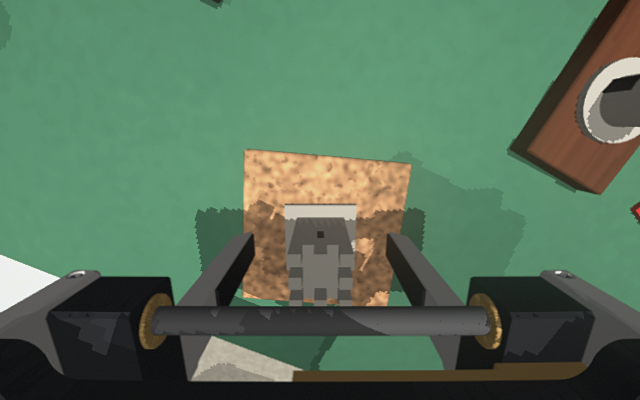

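```bash
python3 -c "
from h import *
go(600,-125,231,-65)"
```

```text
t 7.53 pos [457.3  18.7  31.3] jawdeg -65.1 gap 93.2 q6 1.1 F [-0.3 -0.4  0.4]
shift [-0.6654  0.6348 -0.23  ] turn [-0.0004 -0.0002  0.    ] alt [9.996e-01 0.000e+00 3.000e-04]
```

```bash
python3 -m handwheel '[[0,0,0,-0.1,0,0,1],[0,0,0,-0.25,0,0,1],[0,0,0,-0.45,0,0,1],[0,0,0,-0.665,0.1,-0.03,1],[0,0,0,-0.665,0.3,-0.1,1],[0,0,0,-0.665,0.5,-0.18,1],[0,0,0,-0.665,0.635,-0.23,1],[0,0,0,-0.665,0.635,-0.23,1],[0,0,0,-0.665,0.635,-0.23,1],[0,0,0,-0.665,0.635,-0.23,1],[0,0,0,-0.665,0.635,-0.23,1]]'
python3 look.py w5
```

```text
clock: 8.9
eef_pos: [599.8, -124.4, 231.5]
eef_rot: [2.797, 1.569, 0.091]
wrist_force: [0.5, -0.2, 0.2]
finger_gap: 93.9
[ 599.8 -124.4  231.5] 0.005
```

View pics/w5.png

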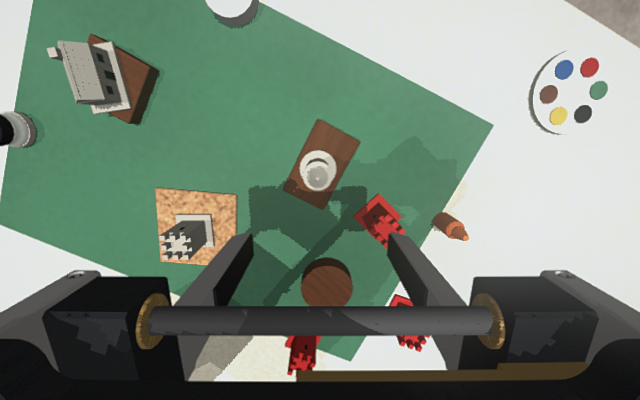

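```bash
python3 - <<'E'
import cv2
a=cv2.imread("pics/w5.png")[110:215,270:370]
cv2.imwrite("pics/w5z.png",cv2.resize(a,None,fx=5.5,fy=5.5,interpolation=cv2.INTER_CUBIC))
E
```

```text
(no output)
```

View pics/w5z.png

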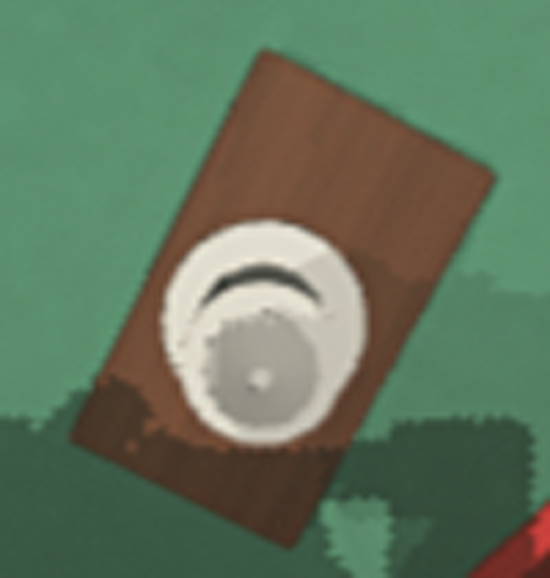

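```bash
python3 - <<'E'
from h import *
import pickle
s,c=pickle.load(open('pics/w5.pkl','rb'))
f=lambda L:np.array(L)/5.5+np.array([270,110])
print('base c',plane(c,f([(264.5,321.5)]),25),'apex',plane(c,f([(260,378)]),104))
b=plane(c,f([(162,322),(367,322)]),25);print(np.linalg.norm(b[0]-b[1]))
p=plane(c,f([(265,48),(497,176),(290,548),(70,438)]),20);print(p.mean(0))
for i in range(4):
    d=p[(i+1)%4]-p[i];print(np.linalg.norm(d).round(1),np.degrees(np.arctan2(d[1],d[0])).round(1))
go(613,-114,55)
E
```

```text
base c [[ 622.84711634 -110.45426784]] apex [[ 622.11677045 -110.31122556]]
50.96727668905358
[ 626.50609148 -112.57619604]
64.4 -92.9
107.8 176.9
63.8 87.5
108.2 -2.7
t 8.95 pos [ 599.8 -124.5  231.4] jawdeg -65.0 gap 94.0 q6 0.87 F [-0.3  0.   0. ]
shift [ 0.5882 -0.0135 -0.0538] turn [ 0.     -0.0004 -0.0001] alt [-1.e+00  2.e-04 -6.e-04]
```

```bash
python3 -c "
from h import *
go(622.5,-110.4,54,-65)"
```

```text
t 8.95 pos [ 599.8 -124.5  231.4] jawdeg -65.0 gap 94.0 q6 0.87 F [-0.3  0.   0. ]
shift [ 0.5915 -0.011  -0.0876] turn [-0.0002 -0.0004 -0.0001] alt [ 9.998e-01 -2.000e-04  6.000e-04]
```

```bash
python3 -m handwheel '[[0,0,0,0.06,-0.011,-0.088,1],[0,0,0,0.16,-0.011,-0.088,1],[0,0,0,0.26,-0.011,-0.088,1],[0,0,0,0.36,-0.011,-0.088,1],[0,0,0,0.45,-0.011,-0.088,1],[0,0,0,0.53,-0.011,-0.088,1],[0,0,0,0.57,-0.011,-0.088,1],[0,0,0,0.59,-0.011,-0.088,1],[0,0,0,0.59,-0.011,-0.088,1],[0,0,0,0.59,-0.011,-0.088,1]]'
python3 look.py w6
```

```text
clock: 10.2
eef_pos: [623.0, -110.4, 55.3]
eef_rot: [2.664, 1.568, -0.042]
wrist_force: [0.5, -0.3, 0.2]
finger_gap: 94.0
[ 623.  -110.4   55.3] 0.002
```

View pics/w6.png

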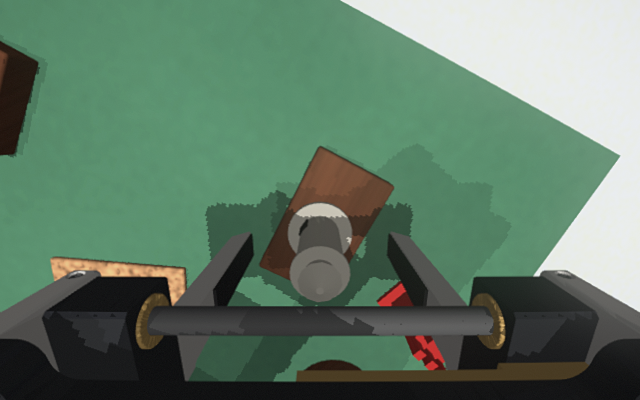

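Lighthouse base (320,230) and lantern (320,275) are centred between the fingers. Close.

```bash
python3 -m handwheel '[[0,0,0,0,0,0,0.3],[0,0,0,0,0,0,0.3],[0,0,0,0,0,0,0.3],[0,0,0,0,0,0,0.3],[0,0,0,0,0,0,0.3],[0,0,0,0,0,0,0.3],[0,0,0,0,0,0,0.15],[0,0,0,0,0,0,0.15]]' 15
python3 -c "
from h import *
go(462,-200,65.3,-65)"
```

```text
clock: 11.25
eef_pos: [622.9, -110.4, 55.3]
eef_rot: [2.674, 1.568, -0.032]
wrist_force: [-0.2, -0.4, -0.3]
finger_gap: 32.9
t 11.25 pos [ 622.9 -110.4   55.3] jawdeg -65.0 gap 32.9 q6 0.9 F [-0.2 -0.4 -0.3]
shift [-0.0348  0.0444  0.6124] turn [-0.0002 -0.0007 -0.0004] alt [ 9.998e-01 -6.000e-04  1.100e-03]
```

```bash
python3 -m handwheel '[[0,0,0,0,0,0,0.15],[0,0,0,0,0,0,0.15],[0,0,0,-0.05,0,0,0.15],[0,0,0,-0.12,0,0,0.15],[0,0,0,-0.2,0,0,0.15],[0,0,0,-0.27,0.003,0.05,0.15],[0,0,0,-0.28,0.015,0.18,0.15],[0,0,0,-0.28,0.025,0.33,0.15],[0,0,0,-0.28,0.035,0.47,0.15],[0,0,0,-0.28,0.042,0.57,0.15],[0,0,0,-0.28,0.044,0.612,0.15],[0,0,0,-0.28,0.044,0.612,0.15]]'
python3 look.py w7;python3 look.py s7 scene; python3 -c "
from h import *
go(462,-200,65.3,-65)"
```

```text
clock: 12.75
eef_pos: [462.1, -200.0, 139.6]
eef_rot: [2.559, 1.567, -0.148]
wrist_force: [-0.8, -0.1, -1.5]
finger_gap: 32.8
[ 462.1 -200.   139.6] 0.022
[ 462.5 -199.7  139.4] 0.014
t 12.85 pos [ 462.6 -199.5  139.2] jawdeg -65.0 gap 32.7 q6 0.65 F [-0.1 -0.1 -0.8]
shift [2.462e-01 1.000e-04 3.200e-03] turn [-0.     -0.0008 -0.0005] alt [ 1.0e+00 -7.0e-04  1.3e-03]
```

View pics/w7.png

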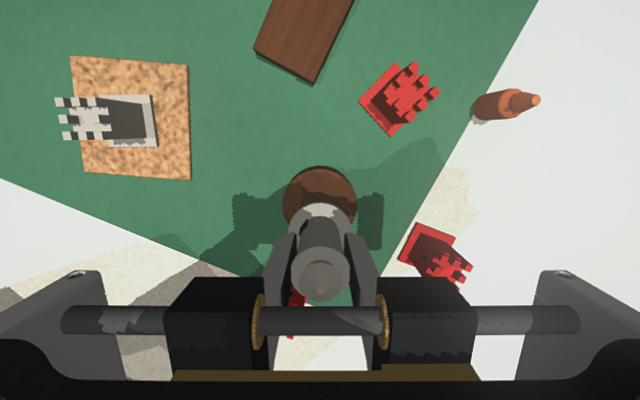

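View pics/s7.png

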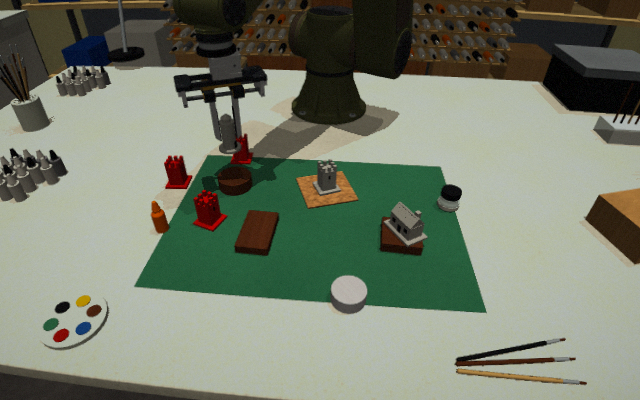

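```bash
python3 - <<'E'
import cv2
a=cv2.imread("pics/s7.png")[60:200,170:290]
a=cv2.resize(a,None,fx=4,fy=4,interpolation=cv2.INTER_CUBIC)
b=cv2.imread("pics/w7.png")[160:310,240:400]
b=cv2.resize(b,None,fx=3.7,fy=3.7,interpolation=cv2.INTER_CUBIC)
cv2.imwrite("pics/s7z.png",cv2.convertScaleAbs(a,alpha=1.8));cv2.imwrite("pics/w7z.png",cv2.convertScaleAbs(b,alpha=1.5))
E
```

```text
(no output)
```

View pics/s7z.png

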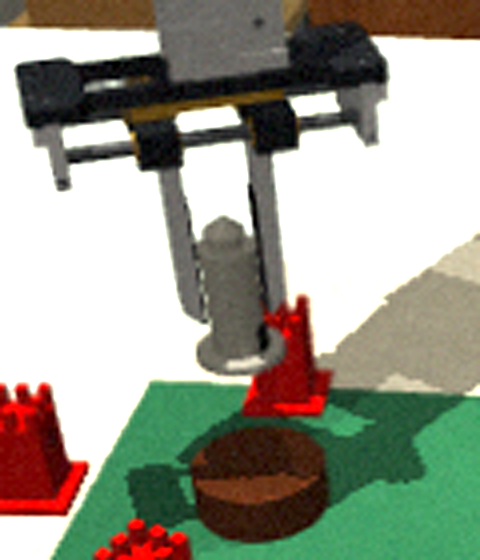

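View pics/w7z.png

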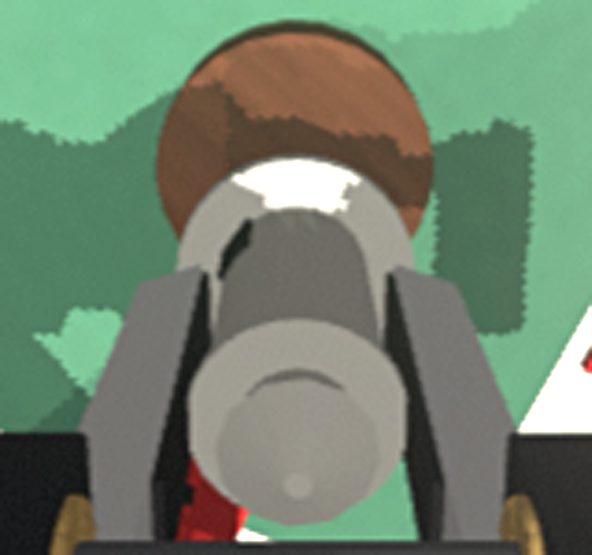

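```bash
python3 -m handwheel '[[0,0,0,0.05,0,0.001,0.15],[0,0,0,0.11,0,0.001,0.15],[0,0,0,0.16,0,0.001,0.15],[0,0,0,0.195,0,0.001,0.15],[0,0,0,0.215,0,0.001,0.15],[0,0,0,0.225,0,0.001,0.15],[0,0,0,0.235,0,0.001,0.15],[0,0,0,0.24,0,0.001,0.15],[0,0,0,0.243,0,0.001,0.15],[0,0,0,0.243,0,0.001,0.15]]'
python3 look.py w8;python3 look.py s8 scene
python3 - <<'E'
import cv2
a=cv2.imread("pics/s8.png")[80:220,170:290]
a=cv2.resize(a,None,fx=4,fy=4,interpolation=cv2.INTER_CUBIC)
cv2.imwrite("pics/s8z.png",cv2.convertScaleAbs(a,alpha=1.8))
E
```

```text
clock: 14.1
eef_pos: [462.6, -199.7, 66.3]
eef_rot: [2.604, 1.568, -0.102]
wrist_force: [-0.0, 0.9, -1.2]
finger_gap: 32.0
[ 462.6 -199.7   66.3] 0.001
[ 462.6 -199.7   66.4] 0.002
```

View pics/s8z.png

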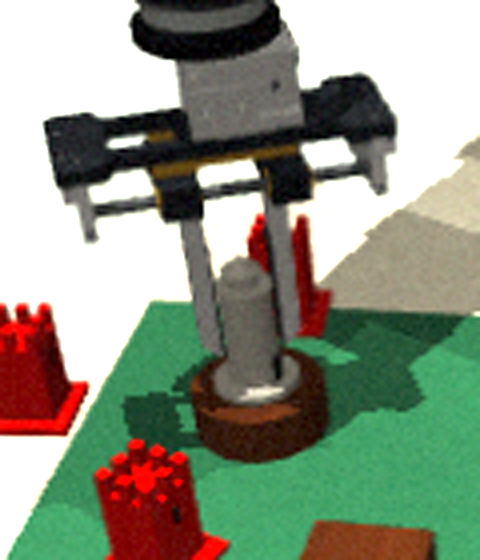

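View pics/w8.png

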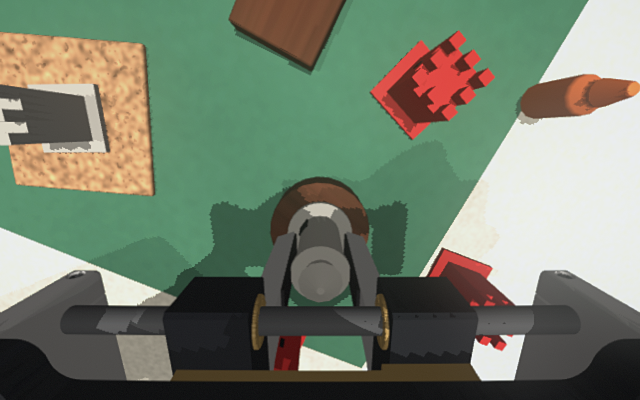

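```bash
python3 -m handwheel '[[0,0,0,0.002,0,0,0.15],[0,0,0,0.004,0,0,0.15],[0,0,0,0.004,0,0,0.15]]'; python3 -m handwheel '[[0,0,0,0.002,0,0,0.15],[0,0,0,0.002,0,0,0.15]]'
```

```text
clock: 14.58
eef_pos: [462.7, -199.7, 65.2]
eef_rot: [2.618, 1.568, -0.088]
wrist_force: [1.1, 1.4, 0.4]
finger_gap: 32.6
clock: 14.82
eef_pos: [462.9, -199.7, 65.1]
eef_rot: [2.57, 1.567, -0.135]
wrist_force: [-1.9, 1.9, 6.6]
finger_gap: 32.6
```

```bash
python3 -m handwheel '[[0,0,0,0,0,0,0.38],[0,0,0,0,0,0,0.45],[0,0,0,0,0,0,0.7],[0,0,0,0,0,0,1],[0,0,0,0,0,0,1],[0,0,0,0,0,0,1],[0,0,0,0,0,0,1],[0,0,0,0,0,0,1]]'
python3 look.py w9; python3 -c "
from h import *
go(600,120,235,-65)"
```

```text
clock: 15.82
eef_pos: [462.9, -199.7, 65.1]
eef_rot: [2.574, 1.567, -0.131]
wrist_force: [0.3, -0.3, 0.4]
finger_gap: 93.7
[ 462.9 -199.7   65.1] 0.002
t 15.88 pos [ 462.9 -199.7   65.1] jawdeg -65.0 gap 94.0 q6 0.65 F [-0.2 -0.3 -0.3]
shift [-0.5652 -0.7717 -0.8664] turn [-0.     -0.001  -0.0007] alt [ 1.     -0.001   0.0016]
```

View pics/w9.png

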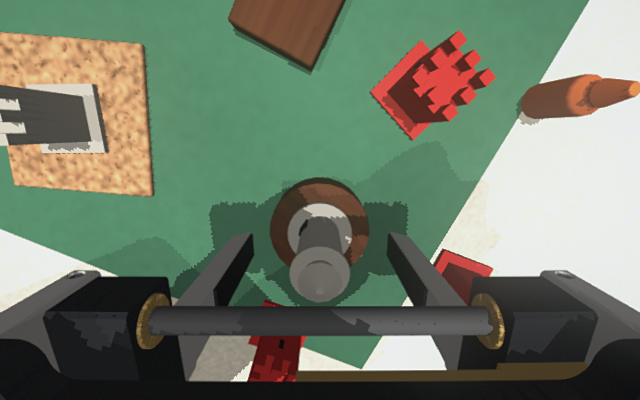

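```bash
python3 -m handwheel '[[0,0,0,-0.1,0,0,1],[0,0,0,-0.25,0,0,1],[0,0,0,-0.4,0,0,1],[0,0,0,-0.567,0,0,1],[0,0,0,-0.567,0,0.1,1],[0,0,0,-0.567,0,0.1,1],[0,0,0,-0.567,0,0.1,1]]'
python3 look.py w10; python3 -c "
from h import *
go(587,167,235,-59)"
```

```text
clock: 16.75
eef_pos: [435.3, -212.2, 234.8]
eef_rot: [2.657, 1.567, -0.049]
wrist_force: [0.8, 0.4, 0.1]
finger_gap: 93.8
[ 435.3 -212.2  234.8] 0.011
t 16.8 pos [ 435.4 -212.1  234.7] jawdeg -65.0 gap 94.0 q6 0.6 F [ 0.5  0.4 -0.7]
shift [ 5.000e-04 -9.316e-01 -9.920e-01] turn [-0.0333 -0.0009 -0.0005] alt [ 9.667e-01 -8.000e-04  1.400e-03]
```

View pics/w10.png

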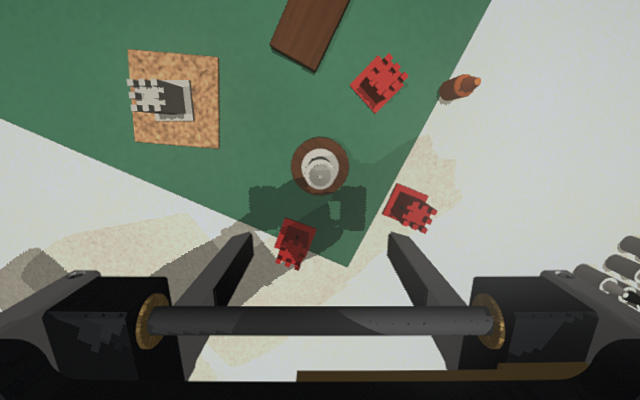

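Lighthouse stands centred on the round plinth at (320,168). Now over to the cottage.

```bash
python3 -m handwheel '[[0,0,0,0,-0.15,-0.16,1],[-0.033,0,0,0,-0.3,-0.32,1],[-0.033,0,0,0,-0.45,-0.48,1],[-0.033,0,0,0,-0.6,-0.64,1],[-0.033,0,0,0,-0.75,-0.8,1],[-0.033,0,0,0,-0.93,-0.99,1],[-0.033,0,0,0,-0.93,-0.99,1],[-0.033,0,0,0,-0.93,-0.99,1],[-0.033,0,0,0,-0.93,-0.99,1],[-0.033,0,0,0,-0.93,-0.99,1],[-0.033,0,0,0,-0.93,-0.99,1],[-0.033,0,0,0,-0.93,-0.99,1]]'
python3 look.py w11; python3 - <<'E'
import cv2
a=cv2.imread("pics/w11.png")[105:215,260:380]
cv2.imwrite("pics/w11z.png",cv2.resize(a,None,fx=5,fy=5,interpolation=cv2.INTER_CUBIC))
E
```

```text
clock: 18.3
eef_pos: [586.7, 165.9, 235.3]
eef_rot: [2.587, 1.567, -0.015]
wrist_force: [0.5, 0.6, 0.8]
finger_gap: 93.7
[586.7 165.9 235.3] 0.003
```

View pics/w11z.png

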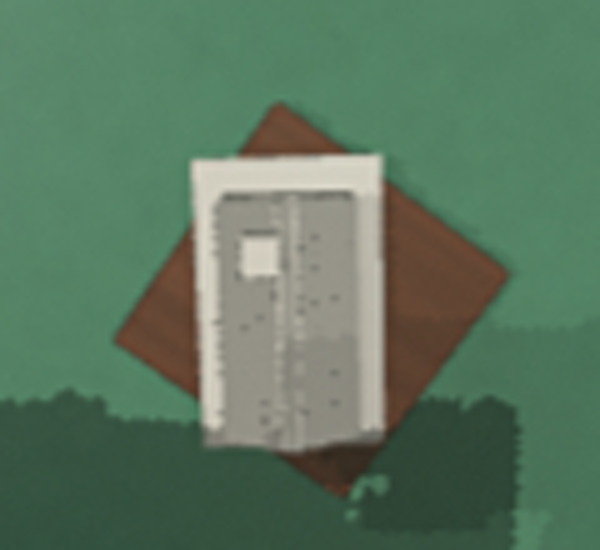

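View pics/w11.png

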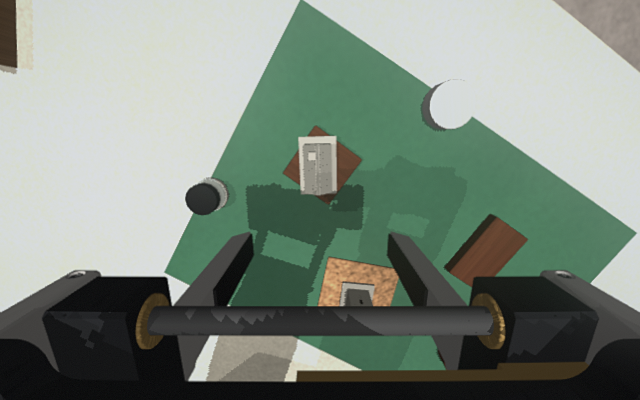

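```bash
python3 - <<'E'
from h import *
import pickle
s,c=pickle.load(open('pics/w11.pkl','rb'))
f=lambda L:np.array(L)/5+np.array([260,105])
for n,L,z in (('cott',[(191,158),(383,153),(385,440),(206,446)],29),('plinth',[(280,102),(510,273),(345,497),(115,342)],24)):
    p=plane(c,f(L),z);print(n,p.round(1).tolist(),p.mean(0))
    for i in range(4):
        d=p[(i+1)%4]-p[i];print(np.linalg.norm(d).round(1),np.degrees(np.arctan2(d[1],d[0])).round(1))
E
```

```text
cott [[631.5, 226.3], [658.8, 183.2], [592.8, 141.7], [565.6, 183.8]] [612.18322191 183.76303453]
51.0 -57.7
78.0 -147.8
50.2 122.8
78.4 32.8
plinth [[656.0, 213.4], [649.6, 136.1], [571.9, 141.9], [577.2, 220.1]] [613.6728233  177.85737652]
77.6 -94.8
77.9 175.8
78.4 86.1
79.1 -4.8
```

```bash
python3 -c "
from h import *
go(612.2,183.8,41.5,-57.5)"
```

```text
t 18.35 pos [586.7 166.  235.3] jawdeg -59.1 gap 93.8 q6 1.25 F [-0.4 -0.2  0.6]
shift [ 0.6464 -0.0085 -0.1016] turn [-0.0088 -0.0009 -0.0006] alt [ 9.912e-01 -9.000e-04  1.500e-03]
```

```bash
python3 -m handwheel '[[-0.009,-0.001,0,0.06,-0.009,-0.102,1],[-0.009,-0.001,0,0.16,-0.009,-0.102,1],[-0.009,-0.001,0,0.27,-0.009,-0.102,1],[-0.009,-0.001,0,0.38,-0.009,-0.102,1],[-0.009,-0.001,0,0.47,-0.009,-0.102,1],[-0.009,-0.001,0,0.55,-0.009,-0.102,1],[-0.009,-0.001,0,0.6,-0.009,-0.102,1],[-0.009,-0.001,0,0.63,-0.009,-0.102,1],[-0.009,-0.001,0,0.646,-0.009,-0.102,1],[-0.009,-0.001,0,0.646,-0.009,-0.102,1],[-0.009,-0.001,0,0.646,-0.009,-0.102,1]]'
python3 look.py w12
```

```text
clock: 19.73
eef_pos: [612.5, 184.1, 42.3]
eef_rot: [1.887, 1.568, -0.686]
wrist_force: [0.7, -0.1, 0.5]
finger_gap: 93.9
[612.5 184.1  42.3] 0.002
```

View pics/w12.png

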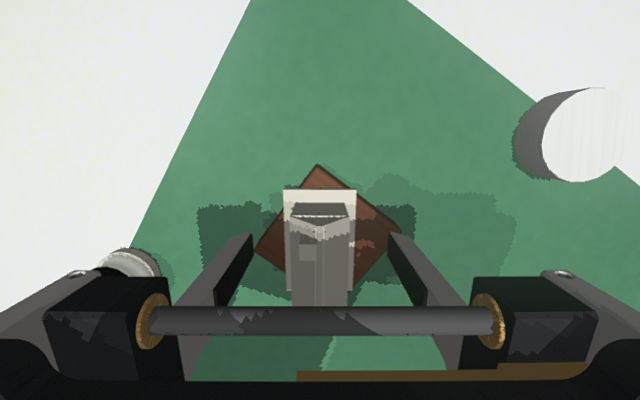

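```bash
python3 -m handwheel '[[0,0,0,0,0,0,0.3],[0,0,0,0,0,0,0.3],[0,0,0,0,0,0,0.3],[0,0,0,0,0,0,0.3],[0,0,0,0,0,0,0.3],[0,0,0,0,0,0,0.3],[0,0,0,0,0,0,0.2],[0,0,0,0,0,0,0.2],[0,0,0,0,0,0,0.2],[0,0,0,-0.05,0,0,0.2],[0,0,0,-0.15,0,0,0.2],[0,0,0,-0.2,0,0,0.2]]' 20
python3 look.py w13; python3 -c "
from h import *
go(626.5,-112.3,38.3,-92.8)"
```

```text
clock: 21.28
eef_pos: [613.0, 184.4, 104.7]
eef_rot: [2.383, 1.566, -0.191]
wrist_force: [-0.3, 0.3, -0.4]
finger_gap: 33.9
[613.  184.4 104.7] 0.204
t 21.32 pos [613.5 184.5 106.1] jawdeg -57.5 gap 34.2 q6 1.24 F [-0.3  0.1  0.4]
shift [0.2265 0.8565 0.4966] turn [ 0.1963 -0.0018 -0.0006] alt [-8.037e-01  8.000e-04 -2.400e-03]
```

View pics/w13.png

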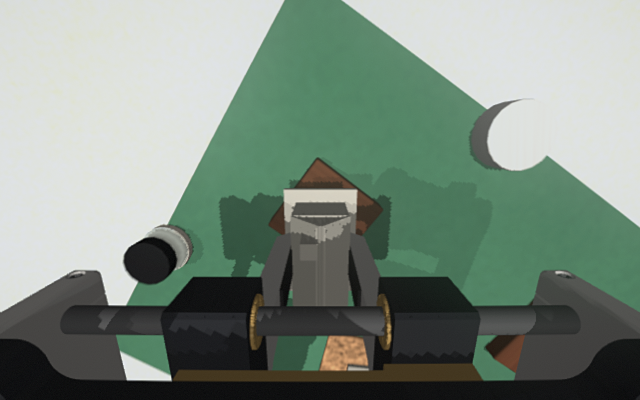

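```bash
python3 -m handwheel '[[0.02,0,0,0,0.03,0.02,0.2],[0.05,0,0,0,0.12,0.07,0.2],[0.08,-0.001,0,0,0.25,0.14,0.2],[0.11,-0.001,0,0,0.39,0.22,0.2],[0.14,-0.001,0,0,0.53,0.31,0.2],[0.17,-0.002,0,0,0.67,0.39,0.2],[0.19,-0.002,0,0,0.78,0.45,0.2],[0.196,-0.002,0,0,0.84,0.485,0.2],[0.196,-0.002,0,0,0.856,0.497,0.2],[0.196,-0.002,0,0,0.856,0.497,0.2],[0.196,-0.002,0,0,0.856,0.497,0.2],[0.196,-0.002,0,0,0.856,0.497,0.2]]'
python3 look.py w14; python3 -c "
from h import *
go(626.5,-112.3,38.3,-92.8)"
```

```text
clock: 22.82
eef_pos: [626.0, -111.4, 106.3]
eef_rot: [1.645, 1.569, -1.543]
wrist_force: [0.2, 0.7, -0.7]
finger_gap: 34.1
[ 626.  -111.4  106.3] 0.001
t 22.88 pos [ 626.  -111.5  106.3] jawdeg -92.7 gap 33.5 q6 1.39 F [ 1.1  0.9 -1.4]
shift [ 0.2268  0.002  -0.0019] turn [ 0.0006 -0.     -0.0006] alt [-9.994e-01  1.000e-03 -1.000e-04]
```

View pics/w14.png

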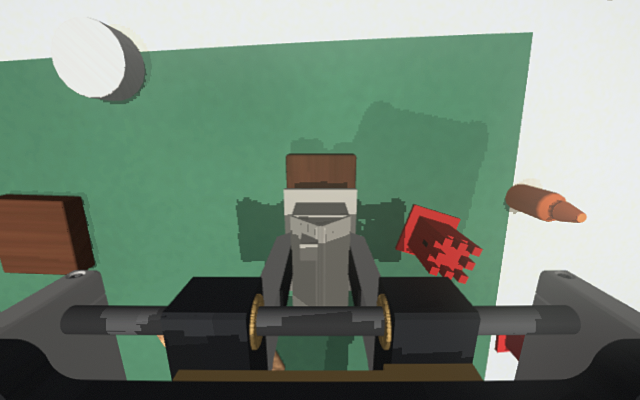

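```bash
python3 -m handwheel '[[0,0,0,0.04,0.002,-0.002,0.2],[0,0,0,0.09,0.002,-0.002,0.2],[0,0,0,0.14,0.002,-0.002,0.2],[0,0,0,0.175,0.002,-0.002,0.2],[0,0,0,0.2,0.002,-0.002,0.2],[0,0,0,0.212,0.002,-0.002,0.2],[0,0,0,0.22,0.002,-0.002,0.2],[0,0,0,0.224,0.002,-0.002,0.2],[0,0,0,0.227,0.002,-0.002,0.2],[0,0,0,0.227,0.002,-0.002,0.2]]'
python3 look.py w15;python3 look.py s15 scene
```

```text
clock: 24.12
eef_pos: [626.6, -112.3, 38.3]
eef_rot: [1.717, 1.569, -1.472]
wrist_force: [-0.9, -0.1, -1.7]
finger_gap: 33.9
[ 626.6 -112.3   38.3] 0.001
[ 626.6 -112.3   38.3] 0.002
```

View pics/w15.png

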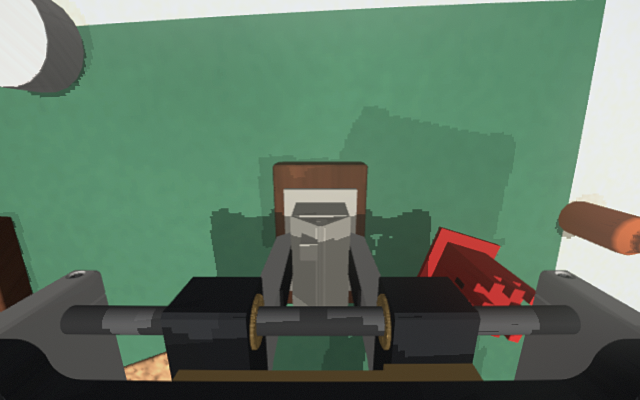

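View pics/s15.png

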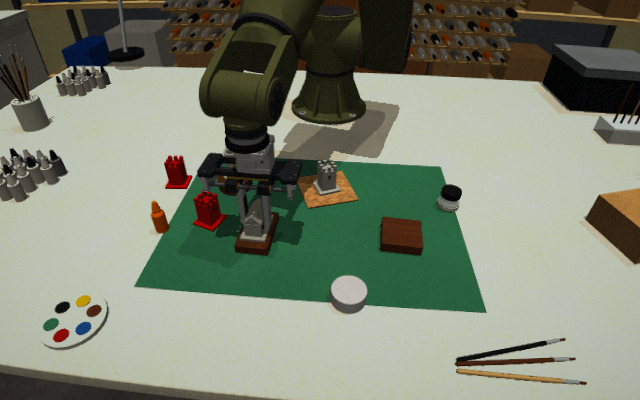

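```bash
python3 -m handwheel '[[0,0,0,0.002,0,0,0.2],[0,0,0,0.002,0,0,0.2]]'; python3 -m handwheel '[[0,0,0,0.002,0,0,0.2],[0,0,0,0.002,0,0,0.2]]'
```

```text
clock: 24.48
eef_pos: [626.7, -112.3, 38.2]
eef_rot: [1.865, 1.569, -1.323]
wrist_force: [-2.2, 0.1, 4.9]
finger_gap: 33.7
clock: 24.72
eef_pos: [626.7, -112.3, 38.2]
eef_rot: [1.902, 1.569, -1.286]
wrist_force: [-4.2, 0.4, 7.0]
finger_gap: 33.9
```

Contact. Release part-way (red tower nearby), then rise.

```bash
python3 -m handwheel '[[0,0,0,0,0,0,0.4],[0,0,0,0,0,0,0.45],[0,0,0,0,0,0,0.6],[0,0,0,0,0,0,0.65],[0,0,0,0,0,0,0.65],[0,0,0,0,0,0,0.65]]'
python3 -m handwheel '[[0,0,0,-0.05,0,0,0.65],[0,0,0,-0.15,0,0,0.65],[0,0,0,-0.3,0,0,0.65],[0,0,0,-0.45,0,0.03,0.65],[0,0,0,-0.65,0,0.1,0.65],[0,0,0,-0.65,0,0.1,0.65],[0,0,0,-0.65,0,0.1,0.65],[0,0,0,-0.65,0,0.1,0.65]]'
python3 look.py w16; python3 -c "
from h import *
go(430,6,235,-65)"
```

```text
clock: 25.48
eef_pos: [626.7, -112.3, 38.2]
eef_rot: [1.94, 1.569, -1.249]
wrist_force: [1.0, -0.3, -0.3]
finger_gap: 61.2
clock: 26.48
eef_pos: [596.4, -110.4, 231.9]
eef_rot: [0.957, 1.569, -2.232]
wrist_force: [-0.5, -0.2, -0.3]
finger_gap: 61.4
[ 596.4 -110.4  231.9] 0.007
t 26.52 pos [ 596.4 -110.4  231.9] jawdeg -92.7 gap 60.9 q6 1.38 F [ 0.3 -0.5 -0.6]
shift [-0.0102 -0.3616  0.5723] turn [-0.1538  0.0006 -0.0004] alt [ 8.462e-01 -6.000e-04 -7.000e-04]
```

View pics/w16.png

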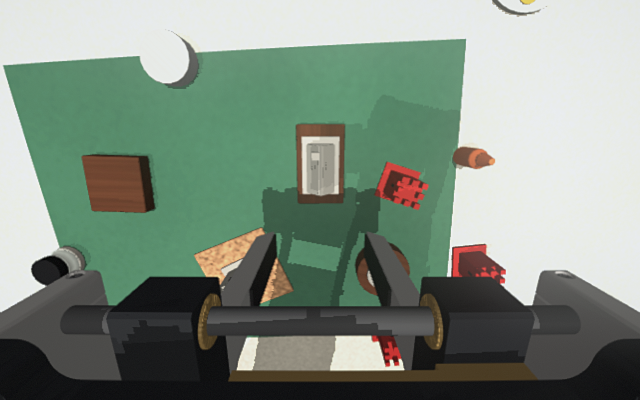

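Cottage sits centred and lengthwise at (320,165). Back to the watchtower.

```bash
python3 -m handwheel '[[-0.03,0,0,-0.01,-0.06,0.1,1],[-0.08,0,0,-0.01,-0.15,0.25,1],[-0.13,0,0,-0.01,-0.25,0.4,1],[-0.154,0,0,-0.01,-0.362,0.572,1],[-0.154,0,0,-0.01,-0.362,0.572,1],[-0.154,0,0,-0.01,-0.362,0.572,1],[-0.154,0,0,-0.01,-0.362,0.572,1],[-0.154,0,0,-0.01,-0.362,0.572,1],[-0.154,0,0,-0.01,-0.362,0.572,1]]'
python3 look.py w17; python3 - <<'E'
import cv2
a=cv2.imread("pics/w17.png")[105:215,260:380]
cv2.imwrite("pics/w17z.png",cv2.resize(a,None,fx=5,fy=5,interpolation=cv2.INTER_CUBIC))
E
```

```text
clock: 27.65
eef_pos: [430.4, 5.8, 234.7]
eef_rot: [0.267, 1.568, -2.438]
wrist_force: [0.7, -0.0, -0.0]
finger_gap: 94.2
[430.4   5.8 234.7] 0.005
```

View pics/w17z.png

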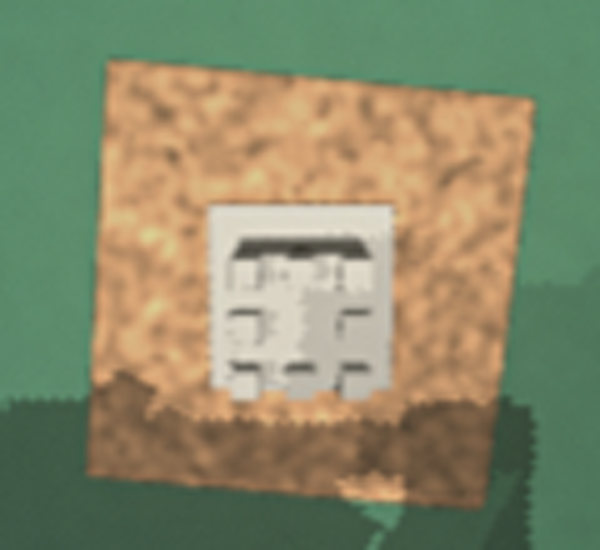

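```bash
python3 - <<'E'
from h import *
import pickle
s,c=pickle.load(open('pics/w17.pkl','rb'))
f=lambda L:np.array(L)/5+np.array([260,105])
p=plane(c,f([(208,206),(393,205),(392,388),(212,388)]),11);print(p.round(1).tolist(),p.mean(0))
for i in range(4):
        d=p[(i+1)%4]-p[i];print(np.linalg.norm(d).round(1),np.degrees(np.arctan2(d[1],d[0])).round(1))
go(457.3,18.7,31.5,-65)
E
```

```text
[[469.1, 52.5], [491.2, 5.7], [444.3, -16.8], [422.3, 30.5]] [456.72190779  17.96494729]
51.8 -64.7
52.0 -154.3
52.2 115.0
51.7 25.3
t 27.7 pos [430.2   5.9 234.7] jawdeg -65.0 gap 94.0 q6 1.06 F [ 0.3 -0.   0.3]
shift [ 0.6772 -0.0009 -0.1013] turn [ 0.0001  0.0008 -0.0002] alt [-9.999e-01  3.000e-04  1.200e-03]
```

```bash
python3 -m handwheel '[[0,0.001,0,0.06,-0.001,-0.1,1],[0,0.001,0,0.16,-0.001,-0.1,1],[0,0.001,0,0.27,-0.001,-0.1,1],[0,0.001,0,0.38,-0.001,-0.1,1],[0,0.001,0,0.47,-0.001,-0.1,1],[0,0.001,0,0.56,-0.001,-0.1,1],[0,0.001,0,0.62,-0.001,-0.1,1],[0,0.001,0,0.66,-0.001,-0.1,1],[0,0.001,0,0.677,-0.001,-0.1,1],[0,0.001,0,0.677,-0.001,-0.1,1]]'
python3 -m handwheel '[[0,0,0,0,0,0,0.3],[0,0,0,0,0,0,0.3],[0,0,0,0,0,0,0.3],[0,0,0,0,0,0,0.3],[0,0,0,0,0,0,0.3],[0,0,0,0,0,0,0.3],[0,0,0,0,0,0,0.2],[0,0,0,0,0,0,0.2],[0,0,0,0,0,0,0.2]]' 15
python3 look.py w18
python3 -c "
from h import *
go(614.2,179.2,50.5,-94.7)"
```

```text
clock: 28.95
eef_pos: [457.1, 18.5, 31.7]
eef_rot: [2.464, 1.57, -0.241]
wrist_force: [0.3, -0.2, 0.2]
finger_gap: 93.8
clock: 30.08
eef_pos: [457.1, 18.5, 31.7]
eef_rot: [2.44, 1.57, -0.265]
wrist_force: [-0.1, -0.2, 0.8]
finger_gap: 33.9
[457.1  18.5  31.7] 0.002
t 30.12 pos [457.1  18.5  31.7] jawdeg -65.0 gap 33.6 q6 1.1 F [0.3 0.6 0. ]
shift [-0.0622 -0.264  -0.7011] turn [ 0.165  -0.0003 -0.0002] alt [-8.35e-01  2.00e-04 -5.00e-04]
```

View pics/w18.png

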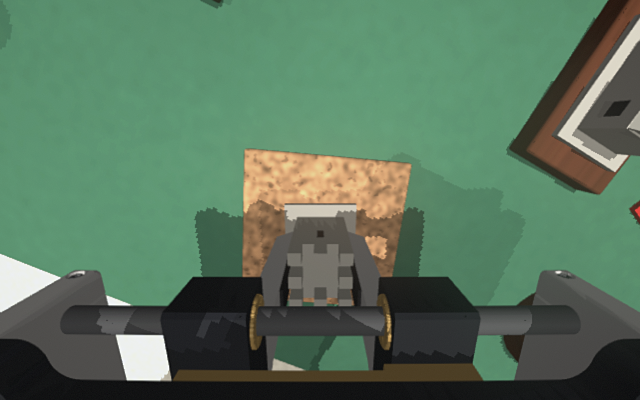

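```bash
python3 - <<'E'
import cv2
a=cv2.imread("pics/w16.png")[140:225,70:170]
cv2.imwrite("pics/w16z.png",cv2.resize(a,None,fx=6,fy=6,interpolation=cv2.INTER_CUBIC))
E
python3 -m handwheel '[[0,0,0,-0.05,0,0,0.2],[0,0,0,-0.13,0,0,0.2],[0,0,0,-0.22,0,0,0.2],[0.02,0,0,-0.29,-0.03,-0.06,0.2],[0.05,0,0,-0.3,-0.07,-0.18,0.2],[0.08,0,0,-0.3,-0.12,-0.33,0.2],[0.11,0,0,-0.3,-0.18,-0.48,0.2],[0.14,0,0,-0.3,-0.23,-0.6,0.2],[0.165,0,0,-0.3,-0.255,-0.675,0.2],[0.165,0,0,-0.3,-0.264,-0.701,0.2],[0.165,0,0,-0.3,-0.264,-0.701,0.2],[0.165,0,0,-0.3,-0.264,-0.701,0.2]]'
python3 look.py w19
```

```text
clock: 31.62
eef_pos: [613.7, 178.5, 122.2]
eef_rot: [2.907, 1.57, -0.316]
wrist_force: [-0.3, 1.0, -0.5]
finger_gap: 34.1
[613.7 178.5 122.2] 0.005
```

View pics/w16z.png

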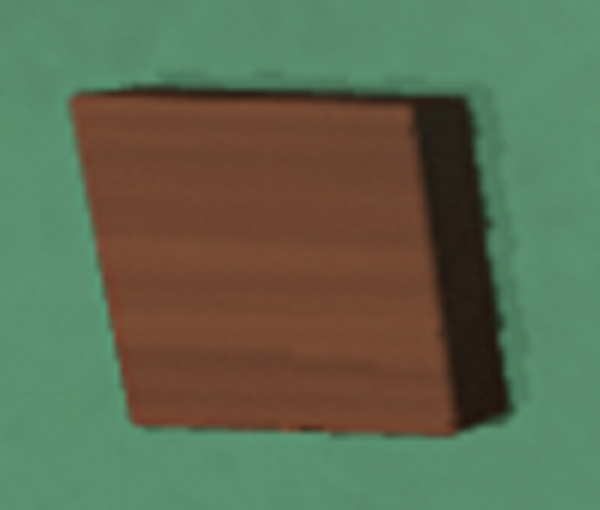

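View pics/w19.png

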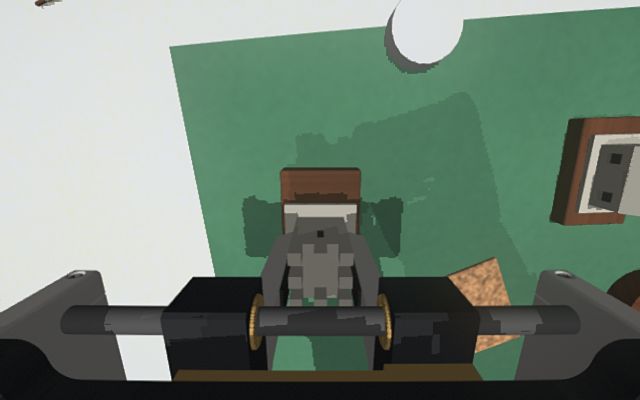

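```bash
python3 - <<'E'
from h import *
import pickle
s,c=pickle.load(open('pics/w16.pkl','rb'))
f=lambda L:np.array(L)/6+np.array([70,140])
p=plane(c,f([(72,97),(412,103),(455,434),(132,424)]),24);print(p.round(1).tolist(),p.mean(0))
for i in range(4):
        d=p[(i+1)%4]-p[i];print(np.linalg.norm(d).round(1),np.degrees(np.arctan2(d[1],d[0])).round(1))
s,c=pickle.load(open('pics/w19.pkl','rb'))
p=plane(c,[(281,169),(360,168)],24);print(p,p.mean(0),np.linalg.norm(p[0]-p[1]))
go(614.2,179,49.7,-94.7)
E
```

```text
[[655.1, 213.2], [649.7, 135.0], [571.3, 142.0], [577.5, 220.0]] [613.37648087 177.54962698]
78.4 -93.9
78.7 174.9
78.3 85.5
77.9 -5.0
[[657.26290221 213.77933346]
 [651.93460922 136.8651409 ]] [654.59875571 175.32223718] 77.09853256048898
t 31.68 pos [613.8 178.6 122.2] jawdeg -94.7 gap 34.0 q6 1.88 F [-0.3 -0.8 -0.4]
shift [ 0.2418 -0.0015 -0.001 ] turn [ 0.0001 -0.0004 -0.0001] alt [-9.999e-01  1.000e-04 -6.000e-04]
```

```bash
python3 -m handwheel '[[0,0,0,0.04,0,0,0.2],[0,0,0,0.09,0,0,0.2],[0,0,0,0.14,0,0,0.2],[0,0,0,0.18,0,0,0.2],[0,0,0,0.21,0,0,0.2],[0,0,0,0.225,0,0,0.2],[0,0,0,0.233,0,0,0.2],[0,0,0,0.238,0,0,0.2],[0,0,0,0.241,0,0,0.2],[0,0,0,0.242,0,0,0.2],[0,0,0,0.242,0,0,0.2]]'
python3 look.py w20; python3 look.py s20 scene;python3 -m handwheel '[[0,0,0,0.002,0,0,0.2],[0,0,0,0.002,0,0,0.2]]'
```

```text
clock: 33.05
eef_pos: [613.9, 178.6, 49.8]
eef_rot: [3.042, 1.569, -0.181]
wrist_force: [-0.3, 0.3, -0.2]
finger_gap: 34.0
[613.9 178.6  49.8] 0.002
[613.9 178.6  49.8] 0.001
clock: 33.4
eef_pos: [614.0, 178.6, 49.8]
eef_rot: [3.081, 1.569, -0.142]
wrist_force: [-3.6, -1.0, 4.9]
finger_gap: 34.0
```

View pics/w20.png

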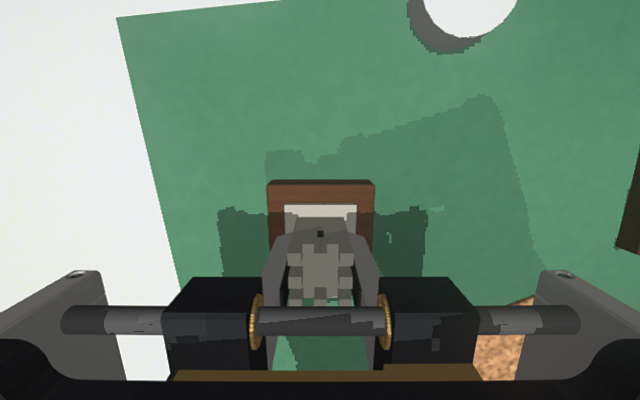

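Square and centred, in contact (4.9 N). Release and rise, then check.

```bash
python3 -m handwheel '[[0,0,0,0,0,0,0.4],[0,0,0,0,0,0,0.45],[0,0,0,0,0,0,0.7],[0,0,0,0,0,0,1],[0,0,0,0,0,0,1],[0,0,0,0,0,0,1],[0,0,0,0,0,0,1]]'
python3 -m handwheel '[[0,0,0,-0.05,0,0,1],[0,0,0,-0.15,0,0,1],[0,0,0,-0.3,0,0,1],[0,0,0,-0.45,0,0.03,1],[0,0,0,-0.65,0,0.1,1],[0,0,0,-0.65,0,0.1,1],[0,0,0,-0.65,0,0.1,1],[0,0,0,-0.65,0,0.1,1]]'
python3 look.py w21
python3 -m handwheel '[[0,0,0,-0.1,0,0.1,1],[0,0,0,-0.1,0,0.3,1],[0,0,0,-0.1,0,0.5,1],[0,0,0,-0.1,0,0.7,1],[0,0,0,-0.1,0,0.7,1],[0,0,0,-0.1,0,0.7,1],[0,0,0,-0.1,0,0.7,1]]'
python3 look.py t21 top;python3 look.py s21 scene
python3 - <<'E'
import cv2,numpy as np
a=cv2.imread("pics/t21.png")[140:340,140:490]
cv2.imwrite("pics/t21z.png",cv2.convertScaleAbs(cv2.resize(a,(800,457),interpolation=cv2.INTER_CUBIC),alpha=1.6))
E
```

```text
clock: 34.28
eef_pos: [614.0, 178.6, 49.8]
eef_rot: [3.061, 1.569, -0.162]
wrist_force: [-1.6, 1.1, 0.2]
finger_gap: 89.1
clock: 35.28
eef_pos: [583.6, 180.9, 243.4]
eef_rot: [1.157, 1.57, -2.067]
wrist_force: [-0.7, 0.5, -0.2]
finger_gap: 94.4
[583.6 180.9 243.4] 0.007
clock: 36.2
eef_pos: [375.2, 198.0, 273.0]
eef_rot: [0.806, 1.569, -2.418]
wrist_force: [0.3, 0.4, 0.0]
finger_gap: 94.0
[375.2 198.  273. ] 0.003
[375.1 198.  273. ] 0.004
```

View pics/t21z.png

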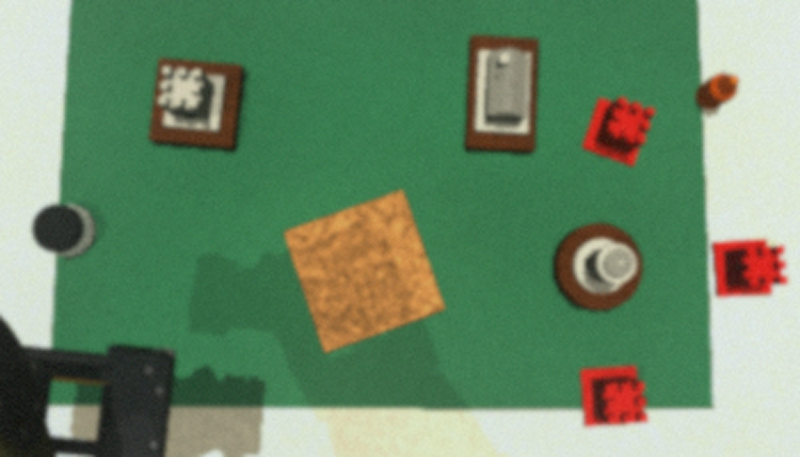

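View pics/s21.png

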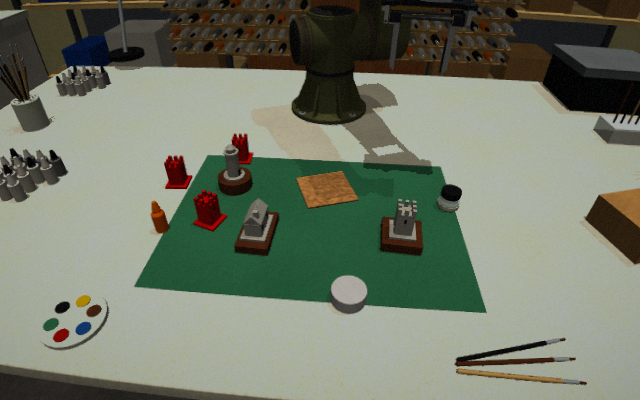

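View pics/w21.png

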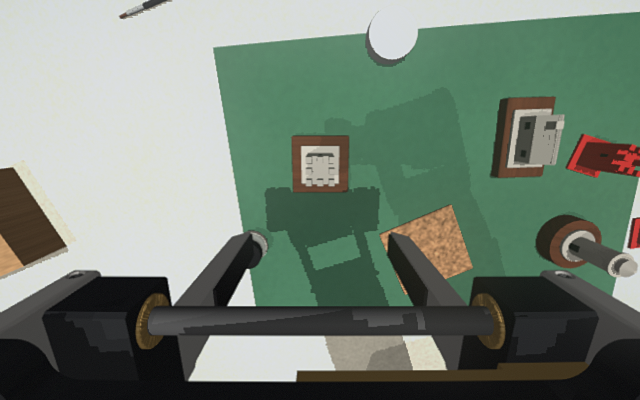

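```bash
python3 - <<'E'
from h import *
import pickle
def chk(n,box,zb,zt,nm):
    a=cv2.imread(f'pics/{n}.png');s,c=pickle.load(open(f'pics/{n}.pkl','rb'))
    H=cv2.cvtColor(a,cv2.COLOR_BGR2HSV).astype(int);x0,y0,x1,y1=box
    sub=np.zeros(H.shape[:2],bool);sub[y0:y1,x0:x1]=1
    br=sub&(H[...,0]<22)&(H[...,1]>90); gr=sub&(H[...,1]<60)&(H[...,2]>60)
    P=lambda m:np.vstack(cv2.findContours(cv2.morphologyEx(m.astype('uint8'),cv2.MORPH_OPEN,np.ones((2,2))),0,1)[0])[:,0,:]
    for lab,m,z in(('plinth',br,zt),('base',gr,zt+5)):
        p=P(m);w=plane(c,p,z).astype(np.float32);r=cv2.minAreaRect(w);print(nm,lab,p.min(0),p.max(0),np.round(r[0],1),np.round(r[1],1),round(r[2],1))
chk('w10',(285,130,355,200),0,30,'lighthouse')
chk('w21',(285,128,355,198),0,24,'tower')
chk('w16',(290,118,350,208),0,20,'cottage')
E
```

```text
lighthouse plinth [292 138] [349 195] [ 461.5 -201. ] [77.5 77. ] 65.7
lighthouse base [302 149] [339 190] [ 459.9 -200.9] [50.6 53.6] 87.9
tower plinth [293 137] [349 192] [612.4 177.6] [78.1 77.3] 85.3
tower base [302 147] [340 187] [610.  178.1] [53.1 55.8] 85.3
cottage plinth [297 126] [344 203] [ 625.1 -113. ] [ 64.  106.5] 87.5
cottage base [302 137] [340 196] [ 623.8 -113. ] [51.1 80.6] 87.3
```

Everything is within about 3 mm and aligned, and the arm is clear. Hand in.

```bash
python3 -c "
from cell import order
print(order.sign_off())"
```

```text
the job is handed in; nothing more can be done
None
```

I parked the watchtower on the cork mat, then moved the lighthouse to the round plinth, the cottage lengthwise onto the oblong plinth, and the watchtower onto the square plinth. I handed the job in at about 36 s, with the gripper open and clear of everything.

My last wrist-camera checks, each taken just after that model was released, put all three models within about 3 mm of their plinth centres. The watchtower and cottage line up with their plinths within about 0.2°. The final scene picture shows all three upright, and the dropper bottle, jar and tin look unmoved by eye. I did not measure them.

Two readings disagreed slightly:
- **Lighthouse grip:** the gripper read 32–33 mm on the 30 mm shaft. It stayed upright and was set down with light contact of about 7 N.
- **Square plinth centre:** the top camera and the wrist camera differed by about 3 mm. I used a value between them.

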